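# Carry a top-heavy glass column upright into its fork

### The job

Lift the column stand by its black handle and, just above where it stood, bring its leaning glass column upright by tilting the stand, and keep it steadily upright there for four seconds; then carry the stand over with the column kept upright all the way, slide the column through the open mouth to the middle of the fork's throat, set the stand down flat on the bench and let go. Do not touch the glass column with the robot or let it swing fast, and leave the other glassware and bottles alone.

Things in the scene. Friction and masses are not known exactly. Their poses are not given: they have to be found in the camera images.
- stand: Loose column stand, 0.6 kg without its column. Origin: underside, right below the handle; x runs lengthwise from handle to column, y across, z up. Base plate 340 x 110 x 12 mm (x = -140 to +200 mm). White pump box 90 x 100 mm at x = -90 mm, top 80 mm up (grey cap 92 mm). Two bars 10 x 24 mm, 166 mm tall, at x = 115 and 185 mm carry the column between them.
- handle (a point): Grip point of the upright black handle plate over the stand's origin, 150 mm above the underside. The plate is 60 mm long (along the stand's x), 14 mm thick (along y), from 116 to 174 mm above the underside; pinch its thickness from above. The loaded stand balances within 10 mm of it.
- pivot (a point): Centre of the column's pivot, 150 mm along the stand's x from handle and at the same height (150 mm above the underside). The pivot axis is parallel to the stand's x and passes through handle. On it act a weak centring spring between stand and column, 0.0125 N m/rad, and viscous damping 0.0020 N m s/rad; no dry friction.
- column (a joint): Angle of the glass column relative to the stand, rad: 0 when square to the base plate, positive right-handed about the stand's +x (top towards the stand's -y). Stops at -0.25 and +0.25; it starts resting on +0.25. The spring is too weak to hold the column up: with the stand level it falls to a stop (growth time about 0.65 s); tilting the stand about the pivot axis pushes it through the spring.
- column_top (a point): Centre of the column's top face; z is the column's own axis. Column: straight, 36 mm across (42 mm collar at the pivot), from 120 mm below to 136 mm above the pivot; nominally 0.28 kg (differs up to 15 % between runs), centre of mass 7 mm above the pivot (gravity torque 0.0192 N m per rad of lean), moment of inertia about the pivot 0.0017 kg m2.
- fork: Fixed steel fork stand. Origin: on the bench below the middle of the fork's throat; x level, from the open mouth into the fork; z up. A 14 mm post at x = 100 mm, 330 mm tall, on a foot 160 mm wide, 12 mm thick, from x = 85 to 225 mm. The bench under the prongs is free: the stand goes in there column first, its x along the fork's x.
- throat (a point): Middle of the fork's throat, 255 mm above the bench, over the origin of fork. Two level prongs 12 mm thick, centre lines at this height, 54 mm clear gap between them from x = -25 mm to +54 mm, where a crossbar closes it; the mouth flares to 90 mm clear at x = -48 mm.
- reagent_a: Bystander: white plastic jar with a blue cap, 60 mm across, 110 mm tall. Origin: centre of its underside. To be left alone.
- reagent_b: Bystander: amber glass bottle with a black cap, 60 mm across, 130 mm tall. Origin: centre of its underside. To be left alone.
- conical: Bystander: small glass conical flask, 72 mm across at the foot, 105 mm tall. Origin: centre of its underside. To be left alone.
- mortar: Bystander: white ceramic bowl, 80 mm across, 45 mm tall. Origin: centre of its underside. To be left alone.
- dish: Bystander: clear flat round dish, 70 mm across, 16 mm tall. Origin: centre of its underside. To be left alone.
- beaker: Bystander: glass beaker, 70 mm across, 90 mm tall. Origin: centre of its underside. To be left alone.

How it is judged (in metres and radians):
On the way:
1. the stand is lifted clear near where it stood (underside over 25 mm up, less than 150 mm from its start) and the column is kept within 0.1 rad of vertical for 4 s (height (world z) of stand above 0.025 m and distance of stand from where it was at the start of the episode below 0.15 m and angle between column_top's own z axis and vertical below 0.1 rad), for 4 s.
At the end, for the whole second after the job is handed in: The stand stands flat on the bench (underside within 6 mm, tilt under 0.05 rad), at rest and released, its pivot within 25 mm of the fork's throat along the fork (30 mm inwards) and 20 mm across it, the column caught between the prongs within 0.17 rad of vertical and not swinging (height (world z) of stand between -0.004 and 0.006 m and angle between stand's own z axis and vertical below 0.05 rad and x of pivot in the frame of fork between -0.025 and 0.03 m and y of pivot in the frame of fork between -0.02 and 0.02 m and angle between column_top's own z axis and vertical below 0.17 rad and linear speed of stand below 0.02 m/s and velocity of joint column between -0.1 and 0.1 rad/s); the robot touches nothing.
It fails at once if the column leans more than 0.2 rad from vertical when the stand is more than 180 mm from where it started (distance of stand from where it was at the start of the episode above 0.18 m and angle between column_top's own z axis and vertical above 0.2 rad).
It fails at once if the column is slammed about (pivot speed over 3 rad/s) (velocity of joint column above 3 rad/s or velocity of joint column below -3 rad/s).
It fails at once if the robot touches the column (contact force between any of the arm, the fingers and column_c0 above 0.5 N or contact force between any of the arm, the fingers and column_c1 above 0.5 N or contact force between any of the arm, the fingers and column_c2 above 0.5 N or contact force between any of the arm, the fingers and column_c3 above 0.5 N).
It fails at once if the stand is tipped over (angle between stand's own z axis and vertical above 0.6 rad).
It fails at once if a bystander is moved more than 40 mm or tipped (distance of any of reagent_a, reagent_b, conical, mortar, dish, beaker from where it was at the start of the episode above 0.04 m or angle between any of reagent_a, reagent_b, conical, mortar, dish, beaker's own z axis and vertical above 0.5 rad).
It also fails if it takes over 64 s, if anything falls off the work surface, if the arm or the gripper's body presses on something with over 40 N, if the wrist force passes 120 N, or if a joint passes its speed limit or range.

### The arm

A 6-joint arm with a two-finger parallel gripper is mounted at the origin on the work surface. World frame = base frame: x ahead of the robot, y to its left, z up, the work surface at z = 0. Lengths are in mm, angles in degrees, forces in N, time in s.
With the tool pointing down it reaches from about 325 to 775 mm from the base axis. Payload 9.3 kg.
Tool frame: the origin (TCP) lies between the finger pads; the fingertips stand 17 mm ahead of it and the grasp point (between the pads) lies 2 mm behind it; z points along the fingers, y is the line along which they close (so a half turn about z gives the same grasp; the last joint's range is limited). The gripper opens to 85 mm and grips with 20 to 120 N. Pads are 22 mm wide; open, the fingers measure 114 mm over their backs; the gripper's body (76 mm by 85 mm) begins 54 mm behind the grasp point. The pads swing forward as they close: fully open they stand 13 mm farther back than shut.
Start: joints at [-73.316, 14.817, 1.232, 76.415, 0, 81.257], TCP at [236.149, -496.72, 248.279] pointing down, gripper open.
Joint ranges: [-174.27, 174.27], [-52.1, 104.24], [-59.71, 78.15], [-110.17, 111.67], [-87.03, 83.33], [-180, 180]. Speed limits (degrees/s): [127.2, 127.2, 159.86, 180, 180, 180].

### API

Orientations are given as [roll, pitch, yaw] about the fixed x, y, z axes, in that order (R = Rz(yaw) Ry(pitch) Rx(roll)).
In Python, from bench import sensors, grab_frame, job gives the robot as it stands. The module is installed in compiled form; this text tells all that it offers.
- The arm moves only by the tool carry_out, never from a script. Its argument "steps" is a list of rows, each a list of 6 numbers: the shift along the tool's x, y, z normalised to -1 to 1, where 1 is 150 mm, then the turn, a rotation vector about the tool's x, y, z normalised to -1 to 1, where 1 is 45 degrees. A call has 1 to 12 rows; each row is the pose to reach, as a shift and turn from the pose commanded when the call began, along the tool's axes at that moment; what a row does not reach only later rows make up. A row lasts 1/8 s, in which the tool goes at most 62.5 mm and 10.7 degrees, less where a joint would pass 70% of its speed; a pose out of reach is approached as far as the arm can. A call with a number of a shift or a turn outside -1 to 1 is refused whole. A call with a gripper value outside its range is refused whole. "grip" is the opening, from 0 (shut) to 1 (fully open), set as the call begins (left out, the last holds). The fingers move at their own pace and stop on an object; "squeeze" is the grip in N (left out, the last holds). Time passes only in rows, so rows that repeat a pose let the fingers close. It gives the time, the measured TCP pose, the force, the opening and the grip force at its end, in the units of the state.
- sensors.read_state(): the state, without advancing time (a new reading comes with each control period).
- grab_frame(name): name is "scene" or "top" or "wrist"; returns a dict with "pixels" (384x512x3 uint8, red, green, blue), "z_map" (384x512 float32, mm along the optical axis (not along the pixel's ray), 0 where there is no reading), "mtx" (3x3 intrinsics, pixels), "dist" ([k1, k2, p1, p2, k3] as OpenCV has them; the pictures are not rectified), "R" (3x3) and "t" (3): a world point X has camera coordinates R X + t. Camera axes: x right, y down, z forward; pixel columns grow to the right and rows downward; lengths in mm; the calibration is good to about 2 mm. A picture is of the moment at which its call begins.
- job.finish_job(): hands the job in; it is judged then, once.
The state is a dict: "time": time; "joint_positions": joint angles; "dq": joint speeds; "joint_efforts": joint torques, N m; "ee_pos": TCP position; "ee_rot": TCP orientation; "force": force on the tool from outside, world axes, zero at the start; "ft_torque": the same for the moment, N m; "grip_width": finger opening in mm; "gripper_force": force on a finger pad.
Only numpy, scipy, OpenCV 4.12 (cv2) and the standard library are available. Lean on these libraries where they do the work, as an engineer would, in place of code of your own. Each camera call takes 0.05 s, during which the arm holds its last target. There are 200 camera calls.

## Working session

There is one attempt and no reset: what is moved stays moved. The work goes in short steps, Python scripts to look and compute and a tool call to move; the robot and the scene stay as the last step left them, time stands still between calls to the robot, and variables do not carry over. Pictures are saved under pics/ and viewed, at most 10 in all, crops included, and the job is handed in when it is done.

Besides the shell and the picture viewer there is one more tool, called after "Emit:" as name([rows], argument=value, ...), one row to a line, values as JSON. carry_out: Moves the arm, as the interface text tells. Its arguments: {"type":"object","properties":{"steps":{"type":"array"},"grip":{"type":"number"},"squeeze":{"type":"number"}},"required":["steps"]}

```bash
mkdir -p pics
cat > h.py <<'E'
import numpy as np, cv2
from bench import sensors, grab_frame, job
def cloud(f):
    z=f["z_map"]; h,w=z.shape
    u,v=np.meshgrid(np.arange(w),np.arange(h))
    p=cv2.undistortPoints(np.stack([u,v],-1).reshape(-1,1,2).astype(float),np.array(f["mtx"]),np.array(f["dist"])).reshape(h,w,2)
    c=np.dstack([p[...,0]*z,p[...,1]*z,z])
    X=(c-np.array(f["t"]))@np.array(f["R"])
    X[z<=0]=np.nan
    return X
E
python3 - <<'E'
from h import *
s=sensors.read_state(); print(s)
ims=[]
for n in("scene","top"):
    f=grab_frame(n); np.save(f"/tmp/{n}.npy",f,allow_pickle=True); cv2.imwrite(f"pics/{n}0.png",f["pixels"][...,::-1]); print(n,np.array(f["R"]).round(3).tolist(),np.array(f["t"]).round(1),(-np.array(f["R"]).T@f["t"]).round())
E
```

```text
{'time': 0.0, 'joint_positions': array([-7.33160477e+01,  1.48518406e+01,  1.18792281e+00,  7.64157522e+01,
       -1.66382455e-03,  8.12557106e+01]), 'dq': array([ 0.03588778, -0.02413646, -0.0407404 ,  0.09635523, -0.04606846,
        0.08201583]), 'joint_efforts': array([ 4.42428909e-04, -5.55642307e+01,  3.44525063e+01,  1.37563987e-02,
       -1.25355577e-04, -2.52797139e-05]), 'ee_pos': array([ 236.0603985 , -496.46418794,  247.64331637]), 'ee_rot': array([-1.79921003e+02, -1.04673348e-02,  2.54282356e+01]), 'force': array([-0.06507382, -0.29859591, -0.61089069]), 'ft_torque': array([-0.03598595,  0.01168721,  0.03350219]), 'gripper_force': 0.0, 'grip_width': 85.37106442413643}
scene [[0.339, 0.941, 0.002], [0.497, -0.178, -0.849], [-0.799, 0.289, -0.528]] [-216.3 -119.9 1522.5] [1349. -258.  702.]
top [[-0.009, -1.0, 0.027], [-0.995, 0.006, -0.095], [0.095, -0.028, -0.995]] [  21.9  566.7 1118.3] [ 459.   49. 1166.]
```

View pics/scene0.png

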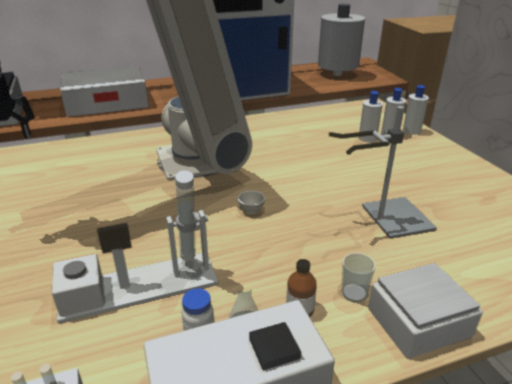

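View pics/top0.png

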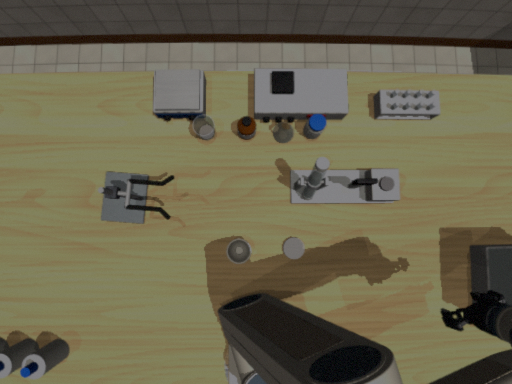

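The scene view shows the stand at lower left, with its handle at about (115,237), column top at (184,177) and fork prongs at about (365,140). In the top view the handle is at (365,183), the leaning column top at (320,163) and the fork mouth at (170,195), opening to the right.

Run:
```python
from h import *
for n in("top","scene"):
    f=np.load(f"/tmp/{n}.npy",allow_pickle=True).item(); X=cloud(f)
    np.save(f"/tmp/{n}X.npy",X)
    print(n,'valid',np.isfinite(X[...,0]).mean())
T=np.load("/tmp/topX.npy");S=np.load("/tmp/sceneX.npy")
def box(X,u0,u1,v0,v1,z0,z1):
    P=X[v0:v1,u0:u1].reshape(-1,3);return P[(P[:,2]>z0)&(P[:,2]<z1)]
print('bench z',np.nanmedian(T[210:230,300:400,2]),np.nanmedian(S[250:280,20:50,2]))
b=box(T,280,412,155,215,6,19); print('base',len(b),cv2.minAreaRect(b[:,:2].astype(np.float32)))
b=box(T,340,385,170,195,160,190); print('handle top',len(b),b.mean(0),cv2.minAreaRect(b[:,:2].astype(np.float32)))
b=box(S,95,135,215,255,118,170); print('handle scene',len(b),b.mean(0),b.min(0),b.max(0))
b=box(T,290,335,150,200,190,300); print('col top',len(b),b.mean(0),b.min(0),b.max(0))
b=box(S,170,200,165,210,200,300); print('col scene',len(b),b.mean(0),b.min(0),b.max(0))
b=box(T,365,400,165,200,70,100); print('box',len(b),cv2.minAreaRect(b[:,:2].astype(np.float32)),np.median(b[:,2]))
b=box(T,95,185,165,225,225,275); print('prongs',len(b),b.min(0),b.max(0))
for y0 in range(int(b[:,1].min()),int(b[:,1].max()),8):
    q=b[(b[:,1]>=y0)&(b[:,1]<y0+8)]
    m=(q[:,0].min()+q[:,0].max())/2 if len(q) else 0
    if len(q): lo=q[q[:,0]<m];hi=q[q[:,0]>=m]; print(y0,len(q),lo[:,0].min().round(),lo[:,0].max().round(),hi[:,0].min().round(),hi[:,0].max().round(),np.median(q[:,2]).round())
b=box(T,95,155,165,230,6,19); print('foot',len(b),cv2.minAreaRect(b[:,:2].astype(np.float32)))
# objects
for nm,(u0,u1,v0,v1) in dict(jar=(302,330,110,142),con=(272,296,118,145),amb=(236,259,114,142),beak=(192,217,112,142),mort=(225,252,235,265),dish=(280,306,234,262)).items():
    b=box(T,u0,u1,v0,v1,10,200); print(nm,len(b),b.min(0).round() if len(b) else 0,b.max(0).round() if len(b) else 0)
```

```text
top valid 0.9960835774739584
scene valid 0.99603271484375
bench z -0.34448950290567437 0.3760668225308897
base 1796 ((585.3536987304688, -269.7757263183594), (171.77806091308594, 421.8929138183594), 0.417133629322052)
handle top 130 [ 571.37703595 -285.15150633  172.3871012 ] ((571.5479125976562, -285.8536071777344), (60.001625061035156, 14.401698112487793), 89.74138641357422)
handle scene 629 [ 577.3227826  -289.77576158  144.58787094] [ 567.28313856 -319.562058    118.11394393] [ 580.84441874 -259.76005891  169.96670154]
col top 340 [ 590.98843554 -134.58257437  256.41503098] [ 565.04907384 -154.96555473  190.2860137 ] [ 620.54723819 -120.10232039  287.03004395]
col scene 668 [ 607.32312275 -142.17951995  251.29203105] [ 585.17654773 -158.06861479  200.74805523] [ 624.33388827 -122.19578585  286.24134509]
box 862 ((572.6544799804688, -375.4568176269531), (90.15375518798828, 98.1087646484375), 89.35536193847656) 80.49918227867192
prongs 736 [466.34153775 241.78495828 242.27332848] [578.54246558 411.85380914 274.25878214]
241 15 566.0 571.0 573.0 579.0 259.0
249 33 466.0 479.0 563.0 
[... 429 characters left out ...]
.0 528.0 531.0 569.0 259.0
353 100 495.0 530.0 533.0 569.0 260.0
361 30 495.0 520.0 523.0 546.0 259.0
369 17 528.0 533.0 535.0 538.0 260.0
377 47 521.0 533.0 535.0 549.0 260.0
385 43 520.0 535.0 537.0 550.0 270.0
393 26 520.0 532.0 540.0 550.0 269.0
401 24 521.0 530.0 545.0 550.0 269.0
409 6 522.0 530.0 547.0 550.0 269.0
foot 1523 ((552.2966918945312, 466.10101318359375), (169.1609344482422, 184.7630157470703), 86.42536926269531)
jar 609 [ 731. -220.   10.] [ 808. -120.  116.]
con 365 [ 721. -106.   10.] [799. -30.  98.]
amb 392 [728.  16.  10.] [804.  84. 135.]
beak 409 [722. 154.  10.] [818. 230.  97.]
mort 451 [330.  43.  10.] [408. 120.  49.]
dish 375 [ 341. -128.   10.] [408. -60.  23.]
```

```bash
cat >> h.py <<'E'
from scipy.spatial.transform import Rotation as Ro
def to(p,rpy,p0,r0):
    A=Ro.from_euler('xyz',r0,degrees=True);B=Ro.from_euler('xyz',rpy,degrees=True)
    d=A.inv().apply(np.array(p)-p0)/150; w=(A.inv()*B).as_rotvec(degrees=True)/45
    return np.r_[d,w].round(3)
E
python3 - <<'E'
from h import *
T=np.load("/tmp/topX.npy");S=np.load("/tmp/sceneX.npy")
def box(X,u0,u1,v0,v1,z0,z1):
    P=X[v0:v1,u0:u1].reshape(-1,3);return P[(P[:,2]>z0)&(P[:,2]<z1)]
b=box(T,280,412,155,215,8,16)
b=b[(b[:,1]>-430)&(b[:,1]<-80)]
mids=[]
for y0 in range(-345,-80,10):
    q=b[(b[:,1]>=y0)&(b[:,1]<y0+10)]
    if len(q)>5: mids.append((y0+5,q[:,0].min(),q[:,0].max()))
m=np.array(mids); print(m.round(0).tolist()); print('y ext',b[:,1].min(),b[:,1].max())
b=box(T,95,185,165,225,250,268)
b=b[(b[:,1]>275)&(b[:,1]<340)]
for k in (b[:,0]<525,b[:,0]>525):
    print(np.polyfit(b[k,1],b[k,0],1), np.polyval(np.polyfit(b[k,1],b[k,0],1),293))
b=box(T,95,185,165,225,250,268)
c=b[(b[:,0]>512)&(b[:,0]<550)&(b[:,1]>335)];print('crossbar',c[:,1].min(),np.percentile(c[:,1],[5,50]))
b=box(S,325,420,120,165,245,268);print('scene prongs',b.min(0),b.max(0))
b=b[(b[:,1]>275)&(b[:,1]<340)]
for k in (b[:,0]<525,b[:,0]>525):
    print(np.polyfit(b[k,1],b[k,0],1), np.polyval(np.polyfit(b[k,1],b[k,0],1),293))
b=box(S,100,130,225,255,120,172);print(np.polyfit(b[:,1],b[:,0],1),b[:,1].min(),b[:,1].max())
print(to([571.5,-285.5,260],[180,0,90],[236.15,-496.72,248.28],[180,0,25.43]))
p1=[371,-430,270]
print(to(p1,[180,0,60],[236.15,-496.72,248.28],[180,0,25.43]),to([500,-350,270],[180,0,90.5],p1,[180,0,60]))
E
```

```text
[[-340.0, 518.0, 625.0], [-330.0, 519.0, 625.0], [-320.0, 519.0, 624.0], [-310.0, 519.0, 625.0], [-300.0, 519.0, 625.0], [-290.0, 519.0, 625.0], [-280.0, 519.0, 625.0], [-270.0, 519.0, 625.0], [-260.0, 519.0, 625.0], [-250.0, 519.0, 625.0], [-240.0, 519.0, 625.0], [-230.0, 519.0, 625.0], [-220.0, 519.0, 625.0], [-210.0, 519.0, 625.0], [-200.0, 520.0, 611.0], [-190.0, 520.0, 598.0], [-180.0, 520.0, 562.0], [-170.0, 520.0, 559.0], [-160.0, 520.0, 625.0], [-150.0, 520.0, 626.0], [-140.0, 520.0, 626.0], [-130.0, 517.0, 625.0], [-120.0, 517.0, 626.0], [-110.0, 517.0, 626.0], [-100.0, 517.0, 625.0], [-90.0, 517.0, 626.0]]
y ext -426.8794633908619 -88.56917176502267
[9.67722961e-02 4.64588976e+02] 492.9432585117933
[9.82619826e-02 5.30441480e+02] 559.2322407560321
crossbar 350.14773782338983 [352.28077787 363.73472809]
scene prongs [469.13055251 236.27957923 245.0026352 ] [579.16834768 408.22779818 267.93764837]
[8.11495998e-02 4.72769437e+02] 496.54626941453296
[9.15838933e-02 5.35651237e+02] 562.4853180361638
[8.44295840e-04 5.77570416e+02] -319.39031247143606 -259.8362811221426
[ 2.624 -0.312 -0.078  0.     0.    -1.435]
[ 1.003 -0.016 -0.145  0.     0.    -0.768] [ 0.892  0.478  0.     0.     0.    -0.678]
```

Emit:
carry_out([
  [0.1,0,-0.02,0,0,-0.08],
  [0.3,0,-0.05,0,0,-0.24],
  [0.5,0,-0.08,0,0,-0.4],
  [0.7,0,-0.1,0,0,-0.55],
  [0.9,0,-0.13,0,0,-0.7],
  [1,-0.016,-0.145,0,0,-0.768],
], grip=1)

```text
time: 0.85
ee_pos: [372.3, -429.0, 270.2]
ee_rot: [180.0, -0.0, 60.3]
force: [-0.7, -0.2, 0.3]
grip_width: 85.5
gripper_force: 0.0
```

Emit:
carry_out([
  [0.12,0.06,0,0,0,-0.08],
  [0.3,0.15,0,0,0,-0.22],
  [0.5,0.27,0,0,0,-0.38],
  [0.7,0.37,0,0,0,-0.53],
  [0.85,0.45,0,0,0,-0.64],
  [0.892,0.478,0,0,0,-0.67],
  [0.892,0.478,0,0,0,-0.67],
  [0.892,0.478,0,0,0,-0.67],
])

```text
time: 1.85
ee_pos: [499.0, -350.6, 270.0]
ee_rot: [-180.0, 0.0, 90.0]
force: [-0.4, 0.5, -0.4]
grip_width: 85.4
gripper_force: 0.0
```

Run:
```python
from h import *
s=sensors.read_state();print(s['time'],s['ee_pos'],s['ee_rot'])
print(to([571.5,-287,230],[180,0,90],s['ee_pos'],s['ee_rot']))
```

```text
1.85 [ 498.95528846 -350.63098106  270.03660195] [-1.79986658e+02  3.14033928e-03  9.00408672e+01]
[ 0.424  0.484  0.267 -0.     0.     0.001]
```

Emit:
carry_out([
  [0.06,0.07,0.02,0,0,0],
  [0.2,0.23,0.06,0,0,0],
  [0.34,0.38,0.12,0,0,0],
  [0.41,0.47,0.2,0,0,0],
  [0.424,0.484,0.32,0,0,0],
  [0.424,0.484,0.45,0,0,0],
  [0.424,0.484,0.58,0,0,0],
  [0.424,0.484,0.69,0,0,0],
  [0.424,0.484,0.77,0,0,0],
  [0.424,0.484,0.805,0,0,0],
  [0.424,0.484,0.807,0,0,0],
])

```text
time: 3.22
ee_pos: [572.0, -286.4, 148.9]
ee_rot: [-180.0, -0.0, 90.1]
force: [-0.1, 0.4, 0.4]
grip_width: 85.6
gripper_force: 0.0
```

Emit:
carry_out([
  [0,0,0,0,0,0],
  [0,0,0,0,0,0],
  [0,0,0,0,0,0],
  [0,0,0,0,0,0],
  [0,0,0,0,0,0],
  [0,0,0,0,0,0],
  [0,0,0,0,0,0],
  [0,0,0,0,0,0],
], grip=0, squeeze=110)

```text
time: 4.22
ee_pos: [571.9, -286.3, 148.8]
ee_rot: [-180.0, -0.0, 90.1]
force: [-2.4, 0.7, -1.6]
grip_width: 12.9
gripper_force: 108.2
```

Run:
```python
from h import *
s=sensors.read_state();print(s)
ims=[]
for n in("scene","top"):
    f=grab_frame(n); np.save(f"/tmp/{n}.npy",f,allow_pickle=True); ims.append(f["pixels"][...,::-1][100:330,50:450])
cv2.imwrite("pics/g1.png",np.vstack(ims))
```

```text
{'time': 4.225, 'joint_positions': array([-3.41005523e+01,  2.58603745e+01,  3.34699902e+00,  6.75178128e+01,
       -6.76885215e-04,  5.57553075e+01]), 'dq': array([-0.0342438 , -0.03299241,  0.09746627, -0.00801001, -0.0389801 ,
       -0.0785119 ]), 'joint_efforts': array([ 4.08135261e-02, -7.03380203e+01,  3.50524843e+01, -7.84474667e-01,
        2.57356334e-01,  2.41352124e-01]), 'ee_pos': array([ 571.90719109, -286.26279412,  148.79348894]), 'ee_rot': array([-1.79973838e+02, -1.69909755e-02,  9.01441366e+01]), 'force': array([-2.37252816,  0.72574987, -1.61188763]), 'ft_torque': array([0.04217055, 0.41922092, 0.23240431]), 'gripper_force': 108.16129088401794, 'grip_width': 12.924434166562238}
```

View pics/g1.png

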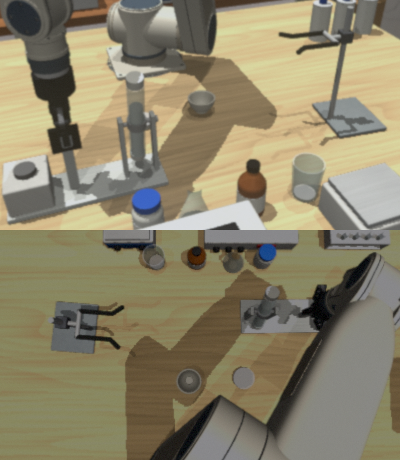

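The scene shows the gripper closed on the handle. The column is clear of the fingers and both cameras can see it. Next I write the estimator and planner for the balancing.

```bash
cat > cyc.py <<'E'
import sys, json, os
from h import *
from scipy.optimize import least_squares
G,K,C,I=.0192,.0125,.0020,.0017
LOG='log.json'
def tilt(z,x):  # lean of unit vector z about horizontal dir of x
    x=np.array([x[0],x[1],0]);x/=np.linalg.norm(x); yl=np.cross([0,0,1],x)
    return np.arctan2(-z@yl,z[2])
def measure(zmax=134,zmin=40):
    out=[]
    for n in('scene','top'):
        s=sensors.read_state(); R=Ro.from_euler('xyz',s['ee_rot'],degrees=True).as_matrix()
        f=grab_frame(n); X=cloud(f).reshape(-1,3)
        x=R[:,0].copy();x[2]=0;x/=np.linalg.norm(x);y=np.cross([0,0,1],x)
        P=s['ee_pos']-2*R[:,2]+150*R[:,0]
        q=(X-P)@np.array([x,y,[0,0,1]]).T
        q=q[(q[:,2]>zmin)&(q[:,2]<zmax)&(abs(q[:,0])<24)&(abs(q[:,1])<65)]
        q=q[np.isfinite(q[:,0])]
        phi=tilt(-R[:,2],R[:,0])
        if len(q)<40: print(n,'few',len(q)); continue
        def res(p):
            c,si=np.cos(p[0]),np.sin(p[0]); d=(q[:,1]-p[1])*c+q[:,2]*si
            r=np.hypot(q[:,0]-p[2],d)-18
            return np.r_[r, np.array([p[1],p[2]])*len(q)**.5/3]
        b=min((least_squares(res,[a,0,0],loss='soft_l1') for a in(-.15,0.,.15,.3)),key=lambda o:o.cost)
        rms=np.sqrt(np.median(res(b.x)[:-2]**2))
        print(n,'t',round(s['time'],3),'th %.3f dy %.1f dx %.1f'%tuple(b.x),'n',len(q),'rms %.2f phi %.3f rel %.3f'%(rms,phi,b.x[0]-phi),'tcp',s['ee_pos'].round(1),'yaw',s['ee_rot'][2].round(1))
        if rms<2.5: out.append((s['time'],b.x[0]))
    return out
def sim(th,w,tf,pf,t0,t1,s,bias,outs=None):
    dt=.0125; n=max(1,int(np.ceil((t1-t0)/dt-1e-6))); dt=(t1-t0)/n; ts=t0+dt*np.arange(n+1)
    ph=np.interp(ts,tf,pf)+bias; TH=[th];W=[w]
    for i in range(n):
        dp=(ph[i+1]-ph[i])/dt
        a=G/I*np.sin(th)-(K*(th-ph[i])+C*(w-dp))/(I*s)
        w+=a*dt; th+=w*dt
        for e in(.25,-.25):
            if (th-ph[i+1]-e)*np.sign(e)>0:
                th=ph[i+1]+e
                if (w-dp)*np.sign(e)>0: w=dp
        TH.append(th);W.append(w)
    return ts,np.array(TH),np.array(W)
def load(): return json.load(open(LOG)) if os.path.exists(LOG) else dict(t=[],phi=[],base=0.,meas=[])
def fit(L,now,win=3.0):
    m=[x for x in L['meas'] if x[0]>now-win]
    t0=m[0][0]
    def pred(p): 
        ts,TH,W=sim(p[0],p[1],L['t'],L['phi'],t0,now+1e-3,p[2],p[3]); return ts,TH,W
    def res(p):
        ts,TH,_=pred(p)
        return np.r_[[(np.interp(a,ts,TH)-b-p[4])/.005 for a,b in m],p[1]/.5,(p[2]-1)/.08,p[3]/.01,p[4]/.01]
    o=least_squares(res,[m[0][1],0,1,0,0],diff_step=1e-4)
    _,TH,W=pred(o.x); return TH[-1],W[-1],o.x
def plan(th,w,s,bias,base,N,H=16,up=.187):
    f=lambda u:sim(th,w,.125*np.arange(H+1),np.r_[base,u],0,.125*H,s,bias)
    def res(u):
        ts,TH,W=f(u); d=np.diff(np.r_[base,u])
        return np.r_[TH[10::10]/.05,W[10::10]/.15,d/.05,np.diff(d)/.05,(u+bias)/.15,20*TH[-1],20*W[-1],5*np.maximum(0,abs(d)-.12)/.01]
    o=least_squares(res,np.linspace(base,0,H+1)[1:]); ts,TH,W=f(o.x)
    print('u',((o.x[:N]-base)/(np.pi/4)).round(3).tolist()); print('pred th',TH[10::10].round(3)[:N],'w',W[10::10].round(2)[:N])
def addrows(L,rows,tstart):
    # rows: relative tilt inputs, call started at tstart
    L['t']+= [tstart]+[tstart+.125*(i+1) for i in range(len(rows))]
    L['phi']+=[L['base']]+[L['base']+r*np.pi/4 for r in rows]
    L['base']=L['phi'][-1]
if __name__=='__main__':
    rows=eval(sys.argv[1]);N=int(sys.argv[2]); kw=eval(sys.argv[3]) if len(sys.argv)>3 else {}
    L=load(); now=sensors.read_state()['time']
    if rows: addrows(L,rows,now-.125*len(rows))
    elif not L['t']: L['t']=[now];L['phi']=[0.]
    L['meas']+=measure(**kw); now=sensors.read_state()['time']
    th,w,p=fit(L,now); print('now',round(now,3),'est th %.3f w %.3f'%(th,w),'s,bias,off',p[2:].round(3),'base %.3f'%L['base'])
    plan(th,w,p[2],p[3],L['base'],N)
    json.dump(L,open(LOG,'w'))
E
python3 cyc.py "[]" 12
```

```text
scene t 4.325 th 0.256 dy -0.9 dx -3.5 n 724 rms 0.70 phi 0.000 rel 0.255 tcp [ 571.9 -286.2  148.8] yaw 90.1
top t 4.375 th 0.254 dy -2.3 dx -2.0 n 319 rms 0.80 phi 0.000 rel 0.254 tcp [ 572.  -286.2  148.8] yaw 90.1
now 4.425 est th 0.252 w 0.000 s,bias,off [ 1.     0.002 -0.002] base 0.000
u [-0.079, -0.068, -0.036, -0.01, 0.005, 0.012, 0.012, 0.01, 0.007, 0.004, 0.002, 0.0]
pred th [0.19  0.135 0.093 0.062 0.041 0.026 0.017 0.011 0.007 0.005 0.003 0.002] w [-0.5  -0.39 -0.29 -0.21 -0.14 -0.1  -0.06 -0.04 -0.02 -0.02 -0.01 -0.01]
```

Emit:
carry_out([
  [0,0,-0.02,0,0,0],
  [0,0,-0.07,0,0,0],
  [0,0,-0.14,0,0,0],
  [0,0,-0.22,0,0,0],
  [0,0,-0.3,0,0,0],
  [0,0,-0.36,0,0,0],
  [0,0,-0.39,0,0,0],
  [0,0,-0.4,0,0,0],
  [0,0,-0.4,0,0,0],
], squeeze=120)

```text
time: 5.55
ee_pos: [572.0, -286.3, 208.7]
ee_rot: [-180.0, -0.0, 90.1]
force: [0.4, 1.4, -8.3]
grip_width: 12.5
gripper_force: 117.0
```

```bash
python3 cyc.py "[0]*9" 8; python3 -c "
from h import *
print(sensors.read_state())"
```

```text
scene t 5.55 th 0.254 dy -1.5 dx -3.5 n 810 rms 0.71 phi 0.000 rel 0.254 tcp [ 572.  -286.3  208.7] yaw 90.1
top t 5.6 th 0.262 dy -2.3 dx -2.2 n 387 rms 0.65 phi 0.001 rel 0.261 tcp [ 571.9 -286.3  208.6] yaw 90.1
now 5.65 est th 0.253 w 0.000 s,bias,off [ 1.     0.003 -0.003] base 0.000
u [-0.08, -0.068, -0.038, -0.012, 0.004, 0.01, 0.011, 0.009]
pred th [0.191 0.136 0.094 0.063 0.041 0.027 0.017 0.011] w [-0.5  -0.39 -0.29 -0.21 -0.14 -0.1  -0.06 -0.04]
{'time': 5.65, 'joint_positions': array([-3.41029687e+01,  2.43990393e+01,  9.79425816e+00,  7.54433036e+01,
        1.14201173e-03,  5.57602737e+01]), 'dq': array([-0.05539342,  0.01093085, -0.03734924, -0.09607217,  0.04799466,
        0.02844538]), 'joint_efforts': array([ 7.71545368e-03, -7.43031192e+01,  3.80048954e+01,  3.04165925e-02,
        2.88643566e-02,  1.65761344e-04]), 'ee_pos': array([ 571.90301182, -286.28161213,  208.50203165]), 'ee_rot': array([-1.79960891e+02, -2.79992998e-02,  9.01367476e+01]), 'force': array([ 0.70540732, -0.43555692, -8.04922236]), 'ft_torque': array([-0.06619657, -0.02082362, -0.04437603]), 'gripper_force': 117.0217216014862, 'grip_width': 12.934907191504893}
```

Emit:
carry_out([
  [0,0,0,-0.08,0,0],
  [0,0,0,-0.07,0,0],
  [0,0,0,-0.04,0,0],
])

```text
time: 6.02
ee_pos: [571.7, -286.4, 209.2]
ee_rot: [178.3, 0.0, 90.1]
force: [0.1, -0.6, -8.6]
grip_width: 12.8
gripper_force: 117.7
```

```bash
python3 cyc.py "[-.08,-.07,-.04]" 6
```

```text
scene t 6.025 th 0.063 dy -1.4 dx -3.5 n 786 rms 0.67 phi -0.029 rel 0.092 tcp [ 571.7 -286.4  209.2] yaw 90.1
top t 6.075 th 0.050 dy -2.4 dx -2.1 n 171 rms 0.29 phi -0.028 rel 0.078 tcp [ 572.1 -286.4  208.8] yaw 90.1
now 6.125 est th 0.019 w -0.381 s,bias,off [ 0.709 -0.009 -0.012] base -0.031
u [0.098, 0.138, 0.134, 0.11, 0.086, 0.067]
pred th [-0.016 -0.031 -0.032 -0.027 -0.019 -0.013] w [-0.2  -0.06  0.03  0.06  0.06  0.05]
```

Emit:
carry_out([
  [0,0,0,0.09,0,0],
  [0,0,0,0.12,0,0],
  [0,0,0,0.115,0,0],
])

```text
time: 6.5
ee_pos: [572.7, -286.3, 208.2]
ee_rot: [-176.6, -0.0, 90.2]
force: [0.5, -0.4, -8.7]
grip_width: 12.4
gripper_force: 117.9
```

```bash
python3 cyc.py "[.09,.12,.115]" 6
```

```text
scene t 6.5 th -0.031 dy -0.8 dx -3.5 n 796 rms 0.69 phi 0.059 rel -0.089 tcp [ 572.7 -286.3  208.2] yaw 90.2
top t 6.55 th -0.019 dy -0.9 dx -2.1 n 141 rms 0.41 phi 0.058 rel -0.077 tcp [ 572.4 -286.3  208.5] yaw 90.2
now 6.6 est th -0.031 w 0.051 s,bias,off [ 0.689 -0.006 -0.009] base 0.059
u [-0.025, -0.046, -0.06, -0.067, -0.07, -0.071]
pred th [-0.024 -0.017 -0.011 -0.007 -0.004 -0.002] w [0.06 0.05 0.04 0.03 0.02 0.01]
```

Emit:
carry_out([
  [0,0,0,-0.025,0,0],
  [0,0,0,-0.045,0,0],
  [0,0,0,-0.06,0,0],
])

```text
time: 6.98
ee_pos: [571.8, -286.4, 209.3]
ee_rot: [-179.4, 0.0, 90.1]
force: [-0.8, 0.4, -8.7]
grip_width: 12.8
gripper_force: 117.9
```

```bash
sed -i "s/if x\[0\]>now-win\]/if x[0]>max(6.0,now-win)]/" cyc.py; python3 cyc.py "[-.025,-.045,-.06]" 6
```

```text
scene t 6.975 th -0.058 dy -1.1 dx -3.4 n 816 rms 0.75 phi 0.010 rel -0.069 tcp [ 571.8 -286.4  209.3] yaw 90.1
top t 7.025 th -0.032 dy -0.2 dx -1.9 n 150 rms 0.60 phi 0.010 rel -0.042 tcp [ 571.7 -286.4  209.4] yaw 90.1
now 7.075 est th -0.051 w -0.061 s,bias,off [ 1.029 -0.005 -0.003] base 0.012
u [0.06, 0.083, 0.078, 0.06, 0.038, 0.019]
pred th [-0.055 -0.052 -0.045 -0.036 -0.027 -0.02 ] w [-0.    0.04  0.07  0.07  0.07  0.06]
```

```bash
python3 - <<'E'
s=open('cyc.py').read()
s=s.replace("np.array([p[1],p[2]])*len(q)**.5/3]","np.array([(p[1]-DY[n])*5,p[2]-DX[n]])*len(q)**.5/3]")
s=s.replace("LOG='log.json'","LOG='log.json'; DY=dict(scene=-1.3,top=-2.3); DX=dict(scene=-3.5,top=-2.1)")
s=s.replace("    plan(th","    plan(th").replace("L['meas']+=measure(**kw);","L['meas']+=[] if kw.pop('skip',0) else measure(**kw);")
open('cyc.py','w').write(s)
import json
L=json.load(open('log.json'))
for m in L['meas']:
    if abs(m[0]-6.55)<.01: m[1]-=.012
    if abs(m[0]-7.025)<.01: m[1]-=.018
json.dump(L,open('log.json','w'))
E
python3 cyc.py "[]" 6 "dict(skip=1)"
```

```text
now 7.075 est th -0.061 w -0.075 s,bias,off [ 1.025 -0.004 -0.003] base 0.012
u [0.073, 0.102, 0.096, 0.073, 0.047, 0.024]
pred th [-0.066 -0.064 -0.055 -0.044 -0.033 -0.024] w [-0.01  0.05  0.08  0.09  0.08  0.07]
```

Emit:
carry_out([
  [0,0,0,0.073,0,0],
  [0,0,0,0.102,0,0],
  [0,0,0,0.098,0,0],
  [0,0,0,0.075,0,0],
])

```text
time: 7.58
ee_pos: [572.3, -286.3, 208.7]
ee_rot: [-176.0, -0.0, 90.2]
force: [-0.8, -0.1, -9.5]
grip_width: 12.4
gripper_force: 117.8
```

```bash
python3 cyc.py "[.073,.102,.098,.075]" 6
```

```text
scene t 7.575 th -0.062 dy -1.3 dx -3.5 n 820 rms 0.76 phi 0.069 rel -0.132 tcp [ 572.3 -286.3  208.7] yaw 90.2
top t 7.625 th -0.051 dy -2.3 dx -2.0 n 153 rms 0.43 phi 0.068 rel -0.119 tcp [ 572.  -286.4  209.1] yaw 90.1
now 7.675 est th -0.055 w 0.068 s,bias,off [ 1.046 -0.006 -0.004] base 0.071
u [-0.01, -0.025, -0.042, -0.057, -0.068, -0.076]
pred th [-0.046 -0.036 -0.028 -0.02  -0.014 -0.009] w [0.08 0.07 0.07 0.05 0.04 0.03]
```

Emit:
carry_out([
  [0,0,0,-0.008,0,0],
  [0,0,0,-0.02,0,0],
  [0,0,0,-0.038,0,0],
  [0,0,0,-0.052,0,0],
])

```text
time: 8.18
ee_pos: [571.9, -286.4, 209.0]
ee_rot: [-178.3, 0.0, 90.1]
force: [-0.4, -0.1, -8.6]
grip_width: 12.8
gripper_force: 117.8
```

```bash
python3 cyc.py "[-.008,-.02,-.038,-.052]" 6
```

```text
scene t 8.175 th -0.015 dy -1.3 dx -3.6 n 792 rms 0.66 phi 0.029 rel -0.044 tcp [ 571.9 -286.4  209. ] yaw 90.1
top t 8.225 th -0.007 dy -2.3 dx -2.1 n 159 rms 0.27 phi 0.029 rel -0.036 tcp [ 571.9 -286.4  209.1] yaw 90.1
now 8.275 est th -0.010 w 0.071 s,bias,off [ 1.047 -0.006 -0.004] base 0.030
u [-0.028, -0.043, -0.048, -0.047, -0.043, -0.039]
pred th [-0.002  0.002  0.004  0.004  0.004  0.003] w [ 0.05  0.02  0.01 -0.   -0.01 -0.01]
```

Emit:
carry_out([
  [0,0,0,-0.028,0,0],
  [0,0,0,-0.043,0,0],
  [0,0,0,-0.048,0,0],
  [0,0,0,-0.047,0,0],
  [0,0,0,-0.043,0,0],
])

```text
time: 8.9
ee_pos: [572.0, -286.4, 209.0]
ee_rot: [179.8, 0.0, 90.1]
force: [0.2, 0.1, -8.2]
grip_width: 12.7
gripper_force: 117.8
```

```bash
python3 cyc.py "[-.028,-.043,-.048,-.047,-.043]" 8
```

```text
scene t 8.9 th 0.042 dy -1.3 dx -3.5 n 788 rms 0.66 phi -0.004 rel 0.046 tcp [ 572.  -286.4  209. ] yaw 90.1
top t 8.95 th 0.049 dy -2.3 dx -2.2 n 180 rms 0.33 phi -0.003 rel 0.052 tcp [ 572.1 -286.4  208.9] yaw 90.1
now 9.0 est th 0.051 w 0.089 s,bias,off [1.128 0.    0.   ] base -0.004
u [-0.078, -0.112, -0.11, -0.088, -0.062, -0.038, -0.02, -0.007]
pred th [0.058 0.058 0.051 0.042 0.033 0.024 0.017 0.012] w [ 0.02 -0.03 -0.06 -0.08 -0.07 -0.06 -0.05 -0.04]
```

```bash
sed -i "s#p\[3\]/.01,p\[4\]/.01#p[3]/.02,p[4]/.01#; s/win=3.0/win=5.0/" cyc.py; python3 cyc.py "[]" 8 "dict(skip=1)"
python3 - <<'E'
from cyc import *
L=load();now=9.0
th,w,p=fit(L,now);m=[x for x in L['meas'] if x[0]>6.]
ts,TH,W=sim(p[0],p[1],L['t'],L['phi'],m[0][0],9.0,p[2],p[3])
print([(round(a,2),round(b,3),round(float(np.interp(a,ts,TH)-b-p[4]),3)) for a,b in m])
E
```

```text
now 9.0 est th 0.144 w -0.019 s,bias,off [ 1.044 -0.094  0.113] base -0.004
u [-0.015, -0.008, 0.004, 0.014, 0.022, 0.028, 0.032, 0.036]
pred th [0.14  0.134 0.127 0.12  0.114 0.107 0.101 0.095] w [-0.04 -0.05 -0.05 -0.05 -0.05 -0.05 -0.05 -0.05]
[(6.03, 0.063, -0.07), (6.08, 0.05, -0.061), (6.5, -0.031, 0.003), (6.55, -0.031, 0.003), (6.97, -0.058, 0.026), (7.03, -0.05, 0.015), (7.58, -0.062, 0.032), (7.62, -0.051, 0.024), (8.18, -0.015, 0.03), (8.22, -0.007, 0.026), (8.9, 0.042, -0.009), (8.95, 0.049, -0.017)]
```

```bash
python3 - <<'E'
s=open('cyc.py').read()
a=s.index("def fit("); b=s.index("def plan(")
s=s[:a]+'''def fit(L,now,s=1.0,dt=.0125):
    m=[x for x in L['meas'] if x[0]>6.0]; x=np.array([m[0][1],-.3,0.]); P=np.diag([.01,.3,.02])**2; t=m[0][0]; inn=[]
    tf,pf=L['t'],L['phi']
    for tm,z in m+[[now,None]]:
        n=max(1,int(round((tm-t)/dt))); h=(tm-t)/n
        for i in range(n if h>0 else 0):
            p0,p1=np.interp([t,t+h],tf,pf)
            A=np.array([[0,1,0],[G/I-K/(I*s),-C/(I*s),K/(I*s)],[0,0,0]]); F=np.eye(3)+A*h+A@A*h*h/2
            x=F@x+np.array([0,K/(I*s)*(p0+p1)/2*h+C/(I*s)*(p1-p0),0])
            P=F@P@F.T+np.diag([0,.08**2*h,.004**2*h]); t+=h
        t=tm
        if z is not None:
            S=P[0,0]+.006**2; k=P[:,0]/S; inn.append(round(z-x[0],3)); x=x+k*(z-x[0]); P=P-np.outer(k,P[0])
    print('innov',inn[-8:],'sd',np.sqrt(np.diag(P)).round(3))
    return x[0],x[1],np.array([0,0,s,x[2],0])
'''+s[b:]
open('cyc.py','w').write(s)
from cyc import *
L=load()
for q in(.85,1,1.15): print(q,fit(L,9.0,q))
E
python3 cyc.py "[]" 8 "dict(skip=1)"
```

```text
innov [np.float64(-0.033), np.float64(0.011), np.float64(-0.036), np.float64(0.007), np.float64(-0.011), np.float64(0.005), np.float64(0.074), np.float64(0.007)] sd [0.005 0.038 0.007]
0.85 (np.float64(0.04740004079357838), np.float64(0.033824780180304485), array([ 0.        ,  0.        ,  0.85      , -0.01399817,  0.        ]))
innov [np.float64(-0.018), np.float64(0.012), np.float64(-0.023), np.float64(0.009), np.float64(-0.007), np.float64(0.004), np.float64(0.038), np.float64(0.004)] sd [0.005 0.039 0.008]
1 (np.float64(0.05043285097491259), np.float64(0.0710372864862098), array([ 0.       ,  0.       ,  1.       , -0.0061208,  0.       ]))
innov [np.float64(-0.006), np.float64(0.012), np.float64(-0.01), np.float64(0.01), np.float64(-0.001), np.float64(0.004), np.float64(0.008), np.float64(0.002)] sd [0.006 0.04  0.009]
1.15 (np.float64(0.05266108854989588), np.float64(0.10060260174586666), array([0.        , 0.        , 1.15      , 0.00192505, 0.        ]))
innov [np.float64(-0.018), np.float64(0.012), np.float64(-0.023), np.float64(0.009), np.float64(-0.007), np.float64(0.004), np.float64(0.038), np.float64(0.004)] sd [0.005 0.039 0.008]
now 9.0 est th 0.050 w 0.071 s,bias,off [ 1.    -0.006  0.   ] base -0.004
u [-0.059, -0.081, -0.074, -0.054, -0.032, -0.013, 0.0, 0.009]
pred th [0.055 0.053 0.046 0.037 0.027 0.02  0.013 0.009] w [ 0.01 -0.04 -0.07 -0.08 -0.07 -0.06 -0.04 -0.03]
```

```bash
sed -i "s/def fit(L,now,s=1.0/def fit(L,now,s=1.15/" cyc.py; python3 cyc.py "[]" 8 "dict(skip=1)"
```

```text
innov [np.float64(-0.006), np.float64(0.012), np.float64(-0.01), np.float64(0.01), np.float64(-0.001), np.float64(0.004), np.float64(0.008), np.float64(0.002)] sd [0.006 0.04  0.009]
now 9.0 est th 0.053 w 0.101 s,bias,off [1.15  0.002 0.   ] base -0.004
u [-0.086, -0.124, -0.123, -0.101, -0.072, -0.046, -0.025, -0.011]
pred th [0.061 0.061 0.055 0.045 0.035 0.026 0.019 0.013] w [ 0.03 -0.03 -0.07 -0.08 -0.08 -0.07 -0.05 -0.04]
```

Emit:
carry_out([
  [0,0,0,-0.086,0,0],
  [0,0,0,-0.124,0,0],
  [0,0,0,-0.123,0,0],
  [0,0,0,-0.101,0,0],
])

```text
time: 9.5
ee_pos: [571.8, -286.4, 209.2]
ee_rot: [175.3, 0.0, 90.1]
force: [0.0, 0.5, -9.4]
grip_width: 12.7
gripper_force: 117.9
```

```bash
python3 cyc.py "[-.086,-.124,-.123,-.101]" 8
```

```text
scene t 9.5 th 0.047 dy -1.3 dx -3.5 n 777 rms 0.60 phi -0.082 rel 0.128 tcp [ 571.8 -286.4  209.2] yaw 90.1
top t 9.55 th 0.046 dy -2.3 dx -2.3 n 164 rms 0.31 phi -0.081 rel 0.127 tcp [ 572.2 -286.4  208.9] yaw 90.1
innov [np.float64(-0.01), np.float64(0.01), np.float64(-0.001), np.float64(0.004), np.float64(0.008), np.float64(0.002), np.float64(-0.001), np.float64(0.004)] sd [0.006 0.039 0.008]
now 9.6 est th 0.040 w -0.098 s,bias,off [1.15  0.002 0.   ] base -0.083
u [0.041, 0.072, 0.092, 0.103, 0.107, 0.109, 0.108, 0.107]
pred th [0.028 0.019 0.012 0.007 0.004 0.002 0.001 0.001] w [-0.08 -0.07 -0.05 -0.03 -0.02 -0.01 -0.01 -0.  ]
```

Emit:
carry_out([
  [0,0,0,0.041,0,0],
  [0,0,0,0.072,0,0],
  [0,0,0,0.092,0,0],
  [0,0,0,0.103,0,0],
  [0,0,0,0.107,0,0],
])

```text
time: 10.22
ee_pos: [572.2, -286.3, 208.9]
ee_rot: [-179.9, -0.0, 90.1]
force: [0.2, -0.5, -9.4]
grip_width: 12.5
gripper_force: 118.0
```

```bash
python3 cyc.py "[.041,.072,.092,.103,.107]" 8
```

```text
scene t 10.225 th 0.011 dy -1.3 dx -3.5 n 780 rms 0.66 phi 0.001 rel 0.010 tcp [ 572.2 -286.3  208.9] yaw 90.1
top t 10.275 th 0.013 dy -2.3 dx -2.3 n 155 rms 0.32 phi 0.001 rel 0.012 tcp [ 572.1 -286.4  208.9] yaw 90.1
innov [np.float64(-0.001), np.float64(0.004), np.float64(0.008), np.float64(0.002), np.float64(-0.001), np.float64(0.004), np.float64(0.007), np.float64(0.003)] sd [0.006 0.039 0.008]
now 10.325 est th 0.012 w 0.008 s,bias,off [1.15  0.003 0.   ] base 0.001
u [-0.001, -0.001, -0.001, -0.001, -0.001, -0.001, -0.001, -0.001]
pred th [0.014 0.017 0.02  0.025 0.032 0.041 0.051 0.065] w [0.02 0.03 0.04 0.05 0.06 0.08 0.09 0.12]
```

```bash
sed -i "s/o=least_squares(res,np.linspace(base,0,H+1)\[1:\]);/o=least_squares(lambda v:res(v-1),1+np.linspace(base,0,H+1)[1:],diff_step=1e-5); o.x=o.x-1;/" cyc.py; python3 cyc.py "[]" 8 "dict(skip=1)"
```

```text
innov [np.float64(-0.001), np.float64(0.004), np.float64(0.008), np.float64(0.002), np.float64(-0.001), np.float64(0.004), np.float64(0.007), np.float64(0.003)] sd [0.006 0.039 0.008]
now 10.325 est th 0.012 w 0.008 s,bias,off [1.15  0.003 0.   ] base 0.001
u [-0.017, -0.026, -0.026, -0.023, -0.018, -0.014, -0.01, -0.007]
pred th [0.013 0.012 0.011 0.009 0.007 0.005 0.004 0.002] w [-0.   -0.01 -0.01 -0.02 -0.02 -0.01 -0.01 -0.01]
```

Emit:
carry_out([
  [0,0,0,-0.017,0,0],
  [0,0,0,-0.026,0,0],
  [0,0,0,-0.026,0,0],
  [0,0,0,-0.023,0,0],
  [0,0,0,-0.018,0,0],
])

```text
time: 10.95
ee_pos: [572.0, -286.4, 209.0]
ee_rot: [179.2, 0.0, 90.1]
force: [-0.3, -0.0, -8.7]
grip_width: 12.5
gripper_force: 118.0
```

```bash
python3 cyc.py "[-.017,-.026,-.026,-.023,-.018]" 8
```

```text
scene t 10.95 th 0.008 dy -1.3 dx -3.5 n 784 rms 0.66 phi -0.013 rel 0.021 tcp [ 572.  -286.4  209. ] yaw 90.1
top t 11.0 th 0.011 dy -2.3 dx -2.2 n 154 rms 0.25 phi -0.013 rel 0.024 tcp [ 572.1 -286.4  208.9] yaw 90.1
innov [np.float64(0.008), np.float64(0.002), np.float64(-0.001), np.float64(0.004), np.float64(0.007), np.float64(0.003), np.float64(0.001), np.float64(0.003)] sd [0.006 0.039 0.008]
now 11.05 est th 0.009 w -0.008 s,bias,off [1.15  0.003 0.   ] base -0.013
u [-0.0, 0.001, 0.004, 0.006, 0.009, 0.01, 0.012, 0.012]
pred th [0.008 0.006 0.005 0.004 0.003 0.002 0.001 0.001] w [-0.01 -0.01 -0.01 -0.01 -0.01 -0.01 -0.   -0.  ]
```

Emit:
carry_out([
  [0.04,-0.008,0,0,0,0.002],
  [0.14,-0.029,0,0.001,0,0.008],
  [0.28,-0.058,0,0.004,0,0.015],
  [0.42,-0.087,0,0.006,0,0.023],
  [0.52,-0.107,0,0.009,0,0.028],
  [0.553,-0.115,0,0.01,0,0.03],
])

```text
time: 11.8
ee_pos: [554.5, -202.0, 209.2]
ee_rot: [179.7, 0.0, 88.9]
force: [0.4, -0.9, -8.3]
grip_width: 12.6
gripper_force: 117.9
```

```bash
python3 cyc.py "[0,.001,.004,.006,.009,.01]" 8; python3 -c "
from h import *
s=sensors.read_state();r=s['ee_rot'];print(to([503,45,s['ee_pos'][2]],[r[0],r[1],84.6],s['ee_pos'],r))"
```

```text
scene t 11.8 th 0.017 dy -1.3 dx -3.5 n 720 rms 0.67 phi -0.006 rel 0.023 tcp [ 554.5 -202.   209.2] yaw 88.9
top t 11.85 th 0.021 dy -2.3 dx -2.0 n 112 rms 0.21 phi -0.006 rel 0.027 tcp [ 554.5 -202.1  209.1] yaw 88.8
innov [np.float64(-0.001), np.float64(0.004), np.float64(0.007), np.float64(0.003), np.float64(0.001), np.float64(0.003), np.float64(0.015), np.float64(0.003)] sd [0.006 0.04  0.008]
now 11.9 est th 0.022 w 0.036 s,bias,off [1.15  0.005 0.   ] base -0.005
u [-0.034, -0.049, -0.048, -0.039, -0.028, -0.018, -0.01, -0.004]
pred th [0.025 0.024 0.022 0.018 0.014 0.01  0.007 0.005] w [ 0.01 -0.01 -0.03 -0.03 -0.03 -0.03 -0.02 -0.02]
[ 1.645e+00 -3.780e-01 -2.000e-03  0.000e+00 -1.000e-03  9.400e-02]
```

Emit:
carry_out([
  [0.04,-0.009,0,-0.034,0,0.002],
  [0.14,-0.03,0,-0.049,0,0.008],
  [0.28,-0.063,0,-0.048,0,0.015],
  [0.41,-0.095,0,-0.039,0,0.023],
  [0.51,-0.117,0,-0.028,0,0.029],
  [0.55,-0.125,0,-0.018,0,0.031],
])

```text
time: 12.65
ee_pos: [537.6, -119.2, 208.9]
ee_rot: [178.9, -0.0, 87.5]
force: [1.4, 0.1, -8.4]
grip_width: 12.6
gripper_force: 118.0
```

```bash
python3 cyc.py "[-.034,-.049,-.048,-.039,-.028,-.018]" 8; python3 -c "
from h import *
s=sensors.read_state();r=s['ee_rot'];print(to([503,45,s['ee_pos'][2]],[r[0],r[1],84.6],s['ee_pos'],r))"
```

```text
scene t 12.65 th 0.000 dy -1.3 dx -3.5 n 683 rms 0.71 phi -0.019 rel 0.019 tcp [ 537.6 -119.2  208.9] yaw 87.5
top t 12.7 th 0.006 dy -2.3 dx -1.4 n 61 rms 0.39 phi -0.019 rel 0.025 tcp [ 537.6 -119.1  208.8] yaw 87.5
innov [np.float64(0.007), np.float64(0.003), np.float64(0.001), np.float64(0.003), np.float64(0.015), np.float64(0.003), np.float64(-0.011), np.float64(0.008)] sd [0.006 0.04  0.008]
now 12.75 est th 0.000 w -0.041 s,bias,off [1.15  0.005 0.   ] base -0.020
u [0.023, 0.035, 0.039, 0.037, 0.033, 0.029, 0.025, 0.022]
pred th [-0.004 -0.006 -0.007 -0.006 -0.005 -0.004 -0.003 -0.002] w [-0.02 -0.01  0.    0.01  0.01  0.01  0.01  0.01]
[ 1.088e+00 -2.810e-01 -5.000e-03 -0.000e+00 -1.000e-03  6.300e-02]
```

Emit:
carry_out([
  [0.04,-0.01,0,0.023,0,0.002],
  [0.14,-0.035,0,0.035,0,0.008],
  [0.28,-0.07,0,0.039,0,0.015],
  [0.41,-0.105,0,0.037,0,0.023],
  [0.51,-0.13,0,0.033,0,0.029],
  [0.545,-0.14,0,0.029,0,0.031],
])

```text
time: 13.5
ee_pos: [520.1, -37.0, 208.4]
ee_rot: [-179.8, -0.0, 86.0]
force: [0.5, -0.5, -8.8]
grip_width: 12.7
gripper_force: 118.0
```

```bash
python3 cyc.py "[.023,.035,.039,.037,.033,.029]" 8; python3 -c "
from h import *
s=sensors.read_state();r=s['ee_rot'];print(to([503,45,s['ee_pos'][2]],[r[0],r[1],84.6],s['ee_pos'],r))"
```

```text
scene t 13.5 th -0.017 dy -1.3 dx -3.5 n 643 rms 0.80 phi 0.003 rel -0.020 tcp [520.1 -37.  208.4] yaw 86.0
top t 13.55 th -0.013 dy -2.3 dx -1.7 n 58 rms 0.14 phi 0.003 rel -0.016 tcp [520.  -36.9 208.4] yaw 86.0
innov [np.float64(0.001), np.float64(0.003), np.float64(0.015), np.float64(0.003), np.float64(-0.011), np.float64(0.008), np.float64(-0.013), np.float64(0.005)] sd [0.006 0.04  0.008]
now 13.6 est th -0.015 w -0.011 s,bias,off [1.15  0.004 0.   ] base 0.003
u [0.015, 0.02, 0.018, 0.013, 0.006, 0.001, -0.004, -0.007]
pred th [-0.016 -0.015 -0.013 -0.01  -0.008 -0.006 -0.004 -0.003] w [0.   0.01 0.02 0.02 0.02 0.02 0.01 0.01]
[ 0.541 -0.153  0.001 -0.     0.     0.032]
```

Emit:
carry_out([
  [0.04,-0.012,0,0.015,0,0.002],
  [0.14,-0.04,0,0.02,0,0.008],
  [0.28,-0.08,0,0.018,0,0.015],
  [0.41,-0.12,0,0.013,0,0.023],
  [0.51,-0.148,0,0.006,0,0.029],
  [0.541,-0.158,0,0.001,0,0.032],
])

```text
time: 14.35
ee_pos: [502.1, 45.6, 208.5]
ee_rot: [-179.8, -0.0, 84.6]
force: [-0.3, -0.5, -8.8]
grip_width: 12.8
gripper_force: 117.9
```

```bash
python3 cyc.py "[.015,.02,.018,.013,.006,.001]" 8
python3 - <<'E'
from h import *
s=sensors.read_state();r=s['ee_rot'];print(to([511.4,144.7,s['ee_pos'][2]],[r[0],r[1],84.6],s['ee_pos'],r))
f=grab_frame("scene");X=cloud(f).reshape(-1,3);X=X[np.isfinite(X[:,0])]
th=np.deg2rad(84.6);x=np.array([np.cos(th),np.sin(th),0]);y=np.cross([0,0,1],x)
q=(X-np.array([525.5,294,255]))@np.array([x,y,[0,0,1]]).T
q=q[(abs(q[:,2])<9)&(q[:,0]>-60)&(q[:,0]<75)&(abs(q[:,1])<60)]
for a in range(-60,75,12):
    b=q[(q[:,0]>=a)&(q[:,0]<a+12)]
    l=b[b[:,1]<0];h=b[b[:,1]>0]
    print(a,len(l),len(h), [round(float(v)) for k in(l,h) if len(k) for v in (k[:,1].min(),k[:,1].max())])
cv2.imwrite("pics/e1.png",f["pixels"][...,::-1][80:330,100:460])
E
```

```text
scene t 14.35 th -0.003 dy -1.3 dx -3.6 n 602 rms 0.83 phi 0.004 rel -0.007 tcp [502.1  45.6 208.5] yaw 84.6
top t 14.4 th 0.000 dy -2.3 dx -1.2 n 110 rms 0.18 phi 0.004 rel -0.003 tcp [502.   45.6 208.5] yaw 84.6
innov [np.float64(0.015), np.float64(0.003), np.float64(-0.011), np.float64(0.008), np.float64(-0.013), np.float64(0.005), np.float64(0.003), np.float64(0.003)] sd [0.006 0.04  0.008]
now 14.45 est th 0.000 w 0.028 s,bias,off [1.15  0.004 0.   ] base 0.004
u [-0.015, -0.023, -0.025, -0.024, -0.02, -0.017, -0.015, -0.013]
pred th [0.003 0.005 0.005 0.004 0.004 0.003 0.002 0.001] w [ 0.02  0.01 -0.   -0.01 -0.01 -0.01 -0.01 -0.  ]
[ 0.667 -0.002  0.    -0.     0.     0.   ]
-60 12 8 [-59, -50, 44, 50]
-48 23 31 [-59, -39, 32, 53]
-36 17 29 [-50, -36, 24, 43]
-24 22 23 [-41, -31, 26, 32]
-12 24 23 [-40, -31, 22, 36]
0 25 22 [-41, -32, 24, 32]
12 22 20 [-40, -32, 24, 34]
24 28 22 [-40, -32, 24, 34]
36 22 22 [-40, -31, 26, 35]
48 47 46 [-40, -1, 0, 36]
60 26 11 [-39, 0, 1, 36]
72 4 2 [-8, -3, 1, 2]
```

View pics/e1.png

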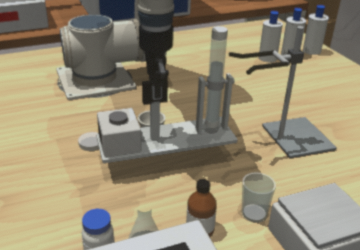

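The crop shows the column upright just before the fork mouth, in line with the gap. Column top is at (218,35) and the prong tips are at about (235,55).

Emit:
carry_out([
  [0.03,0,0,-0.016,0,0],
  [0.09,0,0,-0.025,0,0],
  [0.18,0,0,-0.027,0,0],
  [0.27,0,0,-0.025,0,0],
  [0.33,0,0,-0.021,0,0],
  [0.35,0,0,-0.018,0,0],
])

```text
time: 15.25
ee_pos: [507.4, 97.7, 208.4]
ee_rot: [179.4, -0.0, 84.6]
force: [0.0, -0.1, -8.8]
grip_width: 12.7
gripper_force: 117.9
```

```bash
python3 cyc.py "[-.016,-.025,-.027,-.025,-.021,-.018]" 8 "dict(zmin=62)"
python3 - <<'E'
from h import *
s=sensors.read_state();r=s['ee_rot'];print(to([511.4,144.7,s['ee_pos'][2]],[r[0],r[1],84.6],s['ee_pos'],r))
E
```

```text
scene t 15.25 th -0.020 dy -1.3 dx -3.6 n 471 rms 0.92 phi -0.010 rel -0.010 tcp [507.4  97.7 208.4] yaw 84.6
top t 15.3 th -0.016 dy -2.3 dx -0.9 n 120 rms 0.36 phi -0.010 rel -0.007 tcp [507.4  97.7 208.3] yaw 84.6
innov [np.float64(-0.011), np.float64(0.008), np.float64(-0.013), np.float64(0.005), np.float64(0.003), np.float64(0.003), np.float64(-0.025), np.float64(0.006)] sd [0.006 0.04  0.008]
now 15.35 est th -0.022 w -0.054 s,bias,off [1.15  0.003 0.   ] base -0.010
u [0.044, 0.065, 0.066, 0.057, 0.044, 0.032, 0.022, 0.015]
pred th [-0.026 -0.027 -0.025 -0.021 -0.016 -0.012 -0.009 -0.006] w [-0.02  0.01  0.03  0.03  0.03  0.03  0.02  0.02]
[ 0.318 -0.003  0.     0.     0.    -0.   ]
```

Emit:
carry_out([
  [0.03,0,0,0.046,0,0],
  [0.09,0,0,0.067,0,0],
  [0.16,0,0,0.068,0,0],
  [0.24,0,0,0.058,0,0],
  [0.3,0,0,0.045,0,0],
  [0.318,0,0,0.033,0,0],
])

```text
time: 16.1
ee_pos: [511.7, 145.2, 208.6]
ee_rot: [-179.1, -0.0, 84.6]
force: [-0.7, -0.0, -8.8]
grip_width: 12.6
gripper_force: 118.0
```

```bash
python3 cyc.py "[.046,.067,.068,.058,.045,.033]" 8 "dict(zmin=62)"
python3 - <<'E'
from h import *
s=sensors.read_state();r=s['ee_rot'];print(to([511.4,144.7,148.8],[180,0,84.6],s['ee_pos'],r),s['force'])
f=grab_frame("scene");g=grab_frame("top");cv2.imwrite("pics/e2.png",np.vstack([f["pixels"][80:300,150:460],g["pixels"][100:300,60:370]])[...,::-1])
E
```

```text
scene t 16.1 th -0.007 dy -1.3 dx -3.7 n 461 rms 0.89 phi 0.015 rel -0.022 tcp [511.7 145.2 208.6] yaw 84.6
top t 16.15 th -0.000 dy -2.3 dx -0.1 n 96 rms 0.48 phi 0.014 rel -0.015 tcp [511.6 145.2 208.7] yaw 84.6
innov [np.float64(-0.013), np.float64(0.005), np.float64(0.003), np.float64(0.003), np.float64(-0.025), np.float64(0.006), np.float64(0.003), np.float64(0.005)] sd [0.006 0.04  0.008]
now 16.2 est th 0.000 w 0.058 s,bias,off [1.15  0.004 0.   ] base 0.016
u [-0.032, -0.049, -0.054, -0.051, -0.045, -0.039, -0.033, -0.03]
pred th [0.006 0.009 0.01  0.009 0.007 0.006 0.004 0.003] w [ 0.03  0.01 -0.   -0.01 -0.01 -0.01 -0.01 -0.01]
[-0.001  0.005  0.399 -0.019 -0.001  0.   ] [-0.15990559  0.49281149 -8.54995163]
```

View pics/e2.png

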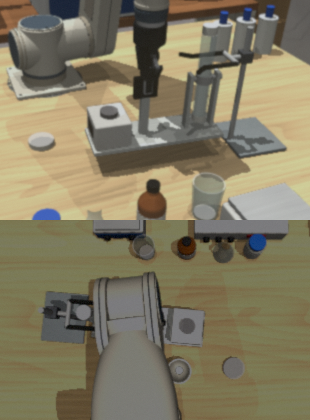

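The column stands between the prongs, seen from the top at (85,312), with the stand base clear of the fork foot. Next I lower it and level the stand.

Emit:
carry_out([
  [0,0,0.01,-0.034,0,0],
  [0,0,0.04,-0.052,0,0],
  [0,0,0.08,-0.056,0,0],
  [0,0.001,0.13,-0.052,0,0],
  [0,0.002,0.18,-0.045,0,0],
  [0,0.003,0.23,-0.038,0,0],
  [0,0.004,0.28,-0.032,0,0],
  [0,0.005,0.32,-0.026,0,0],
  [0,0.005,0.35,-0.021,0,0],
  [0,0.005,0.37,-0.02,0,0],
  [0,0.005,0.385,-0.02,0,0],
  [0,0.005,0.393,-0.02,0,0],
])

```text
time: 17.8
ee_pos: [511.7, 144.5, 149.5]
ee_rot: [180.0, -0.0, 84.6]
force: [0.0, 0.0, -10.1]
grip_width: 12.6
gripper_force: 118.0
```

Run:
```python
from cyc import *
s=sensors.read_state();print(s['ee_pos'],s['ee_rot'],s['force'],s['ft_torque']); measure(zmin=116,zmax=136)
X=np.concatenate([cloud(grab_frame("scene")).reshape(-1,3)])
r=s['ee_rot'][2];th=np.deg2rad(r);x=np.array([np.cos(th),np.sin(th),0]);y=np.cross([0,0,1],x)
q=(X-np.r_[s['ee_pos'][:2],0])@np.array([x,y,[0,0,1]]).T
b=q[(q[:,2]>4)&(q[:,2]<25)&(q[:,0]>-35)&(q[:,0]<200)&(abs(q[:,1])<50)&(q[:,1]<-12)]
A=np.c_[b[:,:2],np.ones(len(b))];c,*_=np.linalg.lstsq(A,b[:,2],rcond=None);print('base plane slopes, z',c,len(b))
```

```text
[511.71056377 144.48165459 149.53215619] [ 1.79991601e+02 -4.06735811e-02  8.45606440e+01] [ 6.89176687e-03  3.56099570e-02 -1.01299455e+01] [-0.02965739 -0.03158975  0.02437172]
scene t 17.8 th 0.062 dy -1.3 dx -3.7 n 175 rms 1.70 phi -0.000 rel 0.063 tcp [511.7 144.5 149.5] yaw 84.6
top t 17.85 th 0.056 dy -2.3 dx -0.1 n 141 rms 2.99 phi -0.000 rel 0.056 tcp [511.7 144.5 149.5] yaw 84.6
base plane slopes, z [1.59285967e-03 2.00504996e-02 1.30797321e+01] 801
```

Emit:
carry_out([
  [0,0,0.002,0,0,0],
  [0,0,0.004,0,0,0],
  [0,0,0.006,0,0,0],
  [0,0,0.007,0,0,0],
  [0,0,0.007,0,0,0],
])

```text
time: 18.58
ee_pos: [511.7, 144.5, 148.8]
ee_rot: [180.0, -0.0, 84.6]
force: [-1.7, -0.9, -3.3]
grip_width: 12.7
gripper_force: 118.6
```

Emit:
carry_out([
  [0,0,0.002,0,0,0],
  [0,0,0.002,0,0,0],
])

```text
time: 18.82
ee_pos: [511.7, 144.5, 148.8]
ee_rot: [180.0, -0.0, 84.6]
force: [-4.9, 0.0, 4.0]
grip_width: 12.6
gripper_force: 119.3
```

Emit:
carry_out([
  [0,0,0,0,0,0],
  [0,0,0,0,0,0],
  [0,0,0,0,0,0],
  [0,0,0,0,0,0],
  [0,0,0,0,0,0],
  [0,0,0,0,0,0],
  [0,0,0,0,0,0],
  [0,0,0,0,0,0],
], grip=1)

```text
time: 19.82
ee_pos: [511.7, 144.4, 148.2]
ee_rot: [-180.0, -0.0, 84.6]
force: [-0.4, 0.4, 0.2]
grip_width: 85.5
gripper_force: 0.0
```

Emit:
carry_out([
  [0,0,-0.03,0,0,0],
  [0,0,-0.1,0,0,0],
  [0,0,-0.2,0,0,0],
  [0,0,-0.32,0,0,0],
  [0,0,-0.45,0,0,0],
  [0,0,-0.6,0,0,0],
  [0,0,-0.75,0,0,0],
  [0,0,-0.87,0,0,0],
  [0,0,-0.96,0,0,0],
  [0,0,-1,0,0,0],
  [0,0,-1,0,0,0],
])

```text
time: 21.2
ee_pos: [511.7, 144.3, 298.3]
ee_rot: [180.0, -0.0, 84.6]
force: [0.5, 0.9, -0.4]
grip_width: 85.4
gripper_force: 0.0
```

Run:
```python
from cyc import *
s=sensors.read_state();print(s['time'],s['ee_pos'],s['force'])
f=grab_frame("scene");g=grab_frame("top");cv2.imwrite("pics/f.png",np.vstack([f["pixels"][80:300,150:460],g["pixels"][100:300,60:370]])[...,::-1])
th=np.deg2rad(84.6);x=np.array([np.cos(th),np.sin(th),0]);y=np.cross([0,0,1],x)
for nm,ff in(('scene',f),('top',g)):
    X=cloud(ff).reshape(-1,3); q=(X-[511.7,144.5,0])@np.array([x,y,[0,0,1]]).T
    t=q[(q[:,2]>265)&(q[:,2]<290)&(abs(q[:,0]-150)<25)&(abs(q[:,1])<50)];print(nm,'coltop',len(t),np.median(t,0),t[:,1].min(),t[:,1].max())
    h=q[(q[:,2]>120)&(q[:,2]<180)&(abs(q[:,0])<45)&(abs(q[:,1])<25)];print('handle',len(h),h.min(0),h.max(0)) if len(h) else 0
    b=q[(q[:,2]>4)&(q[:,2]<25)&(q[:,0]>-35)&(q[:,0]<100)&(abs(q[:,1])<50)&(abs(q[:,1])>12)]
    if len(b)>50: print('base',np.linalg.lstsq(np.c_[b[:,:2],np.ones(len(b))],b[:,2],rcond=None)[0])
```

```text
21.2 [511.71918356 144.34983093 298.33466638] [ 0.46756413  0.94303015 -0.39865532]
scene coltop 195 [140.79938247 -19.76287929 281.27218914] -31.274984747363515 5.964870148094134
handle 520 [-34.9013438  -11.26051913 120.12407238] [ 26.22809211   5.34910765 175.74772631]
base [ 1.12426747e-03 -6.61074476e-04  1.15111766e+01]
  return _methods._mean(a, axis=axis, dtype=dtype,
  ret = um.true_divide(
Traceback (most recent call last):
ValueError: zero-size array to reduction operation minimum which has no identity
```

View pics/f.png

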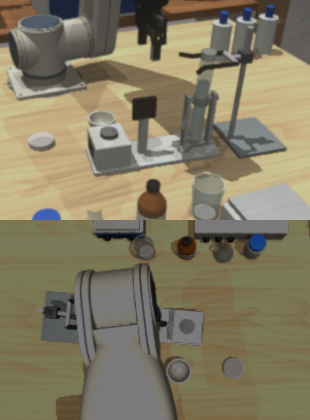

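The stand is flat and released, and the column rests in the fork throat leaning about 0.09 rad. The gripper is clear.

```bash
python3 -c "
from bench import job
print(job.finish_job())"
```

```text
the job is handed in; nothing more can be done
None
```

The stand is flat on the bench and released, with its column caught in the fork's throat at about 0.09 rad of lean. By my estimate the column stayed within 0.1 rad for about 5 s above the start and throughout the carry, and I handed the job in at about 21 s; the interface returned no verdict.

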